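# Wind up the brake peg of the label unwinder

## Robot

A 7-joint arm with a two-finger parallel gripper is mounted at the origin on a cart in front of the work surface, level with it; the furniture and walls round the work are solid. World frame = base frame: x ahead of the robot, y to its left, z up, the work surface at z = 0. Lengths are in mm, angles in rad, forces in N, time in s.
With the tool pointing down it reaches from about 400 to 875 mm from the base axis. Payload 4.4 kg.
Tool frame: the origin (TCP) lies where the fingers leave the gripper's body, on its centre line; the fingertips stand 73 mm ahead of it and the grasp point (between the pads) lies 54 mm ahead of it; z points along the fingers, y is the line along which they close (so a half turn about z gives the same grasp; the last joint's range is limited). The gripper opens to 85 mm and grips with 20 to 120 N. Pads are 22 mm wide; open, the fingers measure 114 mm over their backs; the gripper's body (76 mm by 85 mm) begins 54 mm behind the grasp point. The pads swing forward as they close: fully open they stand 13 mm farther back than shut.
Start: joints at [1.233, 0.628, 0.038, 1.517, -0.027, 0.996, -0.02], TCP at [174.528, -626.145, 303.913] pointing down, gripper open.
Joint ranges: [-3.06, 3.06], [-0.37, 2.12], [-1.25, 1.32], [0.18, 2.47], [-1.1, 4.24], [0.23, 1.98], [-2.94, 2.94]. Speed limits (rad/s): [2.57, 2.57, 3.14, 3.14, 3.14, 3.14, 3.14].

## Interface

Orientations are given as [roll, pitch, yaw] about the fixed x, y, z axes, in that order (R = Rz(yaw) Ry(pitch) Rx(roll)).
In Python, from cell import ctrl gives the robot as it stands.
- The arm moves only by the tool send_rows, never from a script. Its argument "rows" is a list that holds one entry, the list of rows, each a list of 6 numbers: the shift along the tool's x, y, z in cm, then the turn, a rotation vector about the tool's x, y, z in rad. In form: [[[tx, ty, tz, wx, wy, wz], ...]]. A call has 1 to 10 rows; each row is the pose to reach, as a shift and turn from the pose commanded when the call began, along the tool's axes at that moment; what a row does not reach only later rows make up. A row lasts 1/10 s, in which the tool goes at most 50 mm and 8.59 degrees, less where a joint would pass 70% of its speed; a pose out of reach is approached as far as the arm can. A call with a gripper value outside its range is refused whole. "grip" is the closure in counts, from 0 (fully open) to 255 (shut), set as the call begins (left out, the last holds). The fingers move at their own pace and stop on an object; the grip force is fixed at half the most. Time passes only in rows, so rows that repeat a pose let the fingers close. It gives the time, the measured TCP pose, the force, the opening and the grip force at its end, in the units of the state.
- ctrl.read_state(): the state, without advancing time (a new reading comes with each control period).
- ctrl.get_image(name): name is "side" or "top"; returns a dict with "pixels" (480x640x3 uint8, red, green, blue), "fx", "fy", "cx", "cy" (pixels), "extrinsics" (4x4, takes a point from camera to world coordinates). Camera axes: x right, y up, looking along -z (the intrinsics and any distortion apply to the point x, -y, -z); pixel columns grow to the right and rows downward; lengths in mm; the calibration is good to about 2 mm. A picture is of the moment at which its call begins. There is no depth.
- ctrl.finish_job(): hands the job in; it is judged then, once.
The state is a dict: "clock": time; "qpos": joint angles; "qd": joint speeds; "tau": joint torques, N m; "eef_pos": TCP position; "tool_rot": TCP orientation; "force": force on the tool from outside, world axes, zero at the start; "torque": the same for the moment, N m; "width": finger opening in mm; "gripper_force": force on a finger pad.
Only numpy, scipy, OpenCV 4.12 (cv2) and the standard library are available. Lean on these libraries where they do the work, as an engineer would, in place of code of your own. Each camera call takes 0.05 s, during which the arm holds its last target. There are 200 camera calls.

## Task

The brake of the label unwinder has run down. Wind its friction peg clockwise (seen from above) until its pointer stands over the raised tab, pressing the peg down into its tapered collar as you turn so that it bites, and let go with the peg holding there by itself. Leave the jar, the tape roll and the carton where they are.

Things in the scene. Friction and masses are not known exactly. Their poses are not given: they have to be found in the camera images.
- unwinder: Label unwinder, fixed: grey foot plate 255 x 100 x 8 mm; at its near end a grey block 100 x 96 mm, top at 48 mm, with a dark steel collar (48 mm across, top at 56 mm); behind it along +x a stand with a label roll on a level spindle (130 mm from the origin, 105 mm high, 96 mm wide). Origin: on the bench, on the peg's upright turning axis. x from peg to roll, z up.
- peg_stem (a joint): How far the peg is down in its collar, m: 0 out, 0.026 stop. A loose peg is lifted to 0 by a weak spring (about 1 N). The taper bites from somewhere between 0.004 and 0.016 on (wear: only felt); then the push climbs about 9 N/mm, or 3 N/mm while turning (turning sinks it further). Bitten in, it stays down when let go; turned without being held down it climbs out and comes loose.
- tension_peg (a joint): Turn of the peg, rad: 0 unwound, grows clockwise seen from above, stop 3.3. The brake spring (0.006 N m at 0, 0.02 at 2.7 rad) turns a loose peg back to 0. Pressed with 12 to 20 N at rest, or 5 to 10 N while turning, the peg bites and holds by itself at any angle; pressed with 7 N, turning takes about 0.3 N m, more with more pressure (grip firmly).
- peg_grip (a point): Where to grip: on the turning axis, in the peg's black upright thumb blade (36 mm long, 12 thick, 38 tall), 15 mm below its top edge and 23 mm above the black disc (34 mm across, 6 thick) it stands on. x along the blade towards the pointer (grip across y), z up. Moves and turns with the peg; 111 mm over the bench when the peg is out.
- pointer_tip (a point): Tip of the peg's pointer, a black arm with a white line (8 mm wide, 4 mm thick) that reaches out from the disc along the blade, 40 mm from the turning axis, 26 mm below peg_grip. Turns with the peg.
- mark_tip (a point): Top inner edge of the raised steel tab (9 x 5 x 9 mm) on the flat steel ring lying on the block; 40 mm from the turning axis, 57 mm over the bench. Fixed; somewhere 1.6 to 2.7 rad clockwise of the unwound pointer. The goal is the pointer tip straight above it.
- white_jar: Bystander: small white jar with a pink lid, 53 mm across, 46 mm tall, loose, between the peg and the blue bag sealer; origin at the centre of its underside. (The sealer, to the right of the unwinder, has a raised black arm: cross it with the fingertips more than 0.3 m high.)
- paper_tape_roll: Bystander: white tape roll lying flat, 84 x 89 x 49 mm, loose; origin at the centre of its underside.
- carton: Bystander: small white product carton, 60 x 155 x 45 mm, loose; origin at the centre of its underside.

How it is judged (in metres and radians):
At the end, for the whole second after the job is handed in: The peg is let go and keeps still by itself, pushed at least 3 mm down in its collar, with the pointer tip within 7 mm (10 degrees) of the tab, seen from above (horizontal distance between pointer_tip and mark_tip below 0.007 m and value of joint peg_stem above 0.003 m and velocity of joint tension_peg between -0.02 and 0.02 rad/s and contact force between the fingers and tension_peg below 0.1 N); the robot touches nothing.
It fails at once if the jar is pushed more than 20 mm (distance of white_jar from where it was at the start of the episode above 0.02 m).
It fails at once if the tape roll is pushed more than 20 mm (distance of paper_tape_roll from where it was at the start of the episode above 0.02 m).
It fails at once if the carton is pushed more than 20 mm (distance of carton from where it was at the start of the episode above 0.02 m).
It also fails if it takes over 70 s, if anything falls off the work surface, if the arm or the gripper's body presses on something with over 40 N, if the wrist force passes 120 N, or if a joint passes its speed limit or range.

## Working session

There is one attempt and no reset: what is moved stays moved. The work goes in short steps, Python scripts to look and compute and a tool call to move; the robot and the scene stay as the last step left them, time stands still between calls to the robot, and variables do not carry over. Pictures are saved under pics/ and viewed, at most 10 in all, crops included, and the job is handed in when it is done.

Besides the shell and the picture viewer there is one more tool, called after ">>>" by a JSON object that holds its "name" and its "arguments". send_rows: Moves the arm, as the interface text tells. Its arguments: {"type":"object","properties":{"rows":{"type":"array","items":{"type":"array","items":{"type":"array","items":{"type":"number"}}}},"grip":{"type":"number"}},"required":["rows"]}

```bash
mkdir -p pics; ls; python3 - <<'E'
from cell import ctrl
import cv2,numpy as np
s=ctrl.read_state();print(s)
for n in("side","top"):
    d=ctrl.get_image(n);cv2.imwrite(f"pics/{n}0.png",d["pixels"][:,:,::-1])
    print(n,{k:v for k,v in d.items() if k!="pixels"})
E
```

```text
pics
{'clock': 0.0, 'qpos': array([ 1.23317949,  0.62934273,  0.03844362,  1.51842199, -0.02701795,
        0.99631899, -0.02000659]), 'qd': array([ 9.95942415e-05, -1.81264765e-04,  1.79714459e-04,  4.53229712e-04,
        1.42319678e-04, -1.79014424e-03, -7.06903375e-04]), 'tau': array([ 5.60516746e-04, -5.63387203e+01,  1.22610312e+00, -1.93436569e+01,
        1.09463718e-02,  1.06313929e-02, -1.81151512e-05]), 'eef_pos': array([ 174.40532235, -625.62617234,  302.97393508]), 'tool_rot': array([-3.13961957e+00,  1.31578195e-05,  2.71797920e-01]), 'force': array([ 0.0336283 ,  0.29555696, -0.41169568]), 'torque': array([-0.03885054, -0.01780527, -0.02422718]), 'gripper_force': 0.0, 'width': 85.39509957987438}
side {'fx': 580.5470420427428, 'fy': 580.5470420427428, 'cx': 318.1546333294716, 'cy': 238.21996400402156, 'extrinsics': array([[-9.90650906e-01,  9.34110920e-02, -9.94240956e-02,
         4.78571170e+02],
       [-1.34325353e-01, -5.40638210e-01,  8.30461935e-01,
         1.09586604e+03],
       [ 2.38218911e-02,  8.36053045e-01,  5.48131211e-01,
         6.99971266e+02],
       [ 0.00000000e+00,  0.00000000e+00,  0.00000000e+00,
         1.00000000e+00]])}
top {'fx': 506.3297880099439, 'fy': 506.3297880099439, 'cx': 321.23600072819625, 'cy': 246.4171885808622, 'extrinsics': array([[ 1.97747651e-02,  9.97060353e-01, -7.40244002e-02,
         5.08471396e+02],
       [-9.99681621e-01,  1.85574931e-02, -1.70961006e-02,
         1.31595452e+02],
       [-1.56721368e-02,  7.43389037e-02,  9.97109879e-01,
         9.84586473e+02],
       [ 0.00000000e+00,  0.00000000e+00,  0.00000000e+00,
         1.00000000e+00]])}
```

View pics/top0.png

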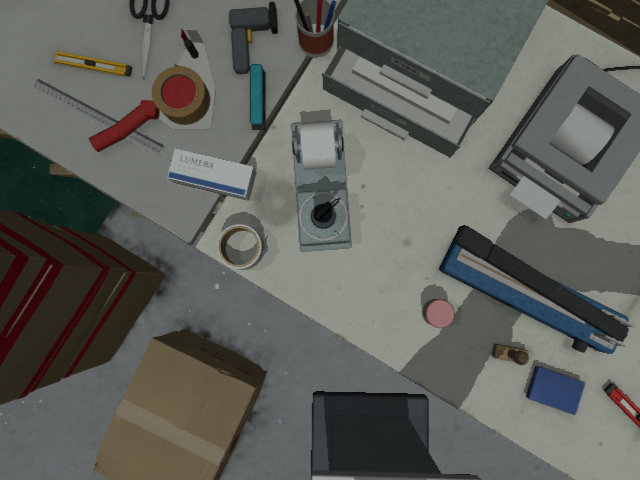

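View pics/side0.png

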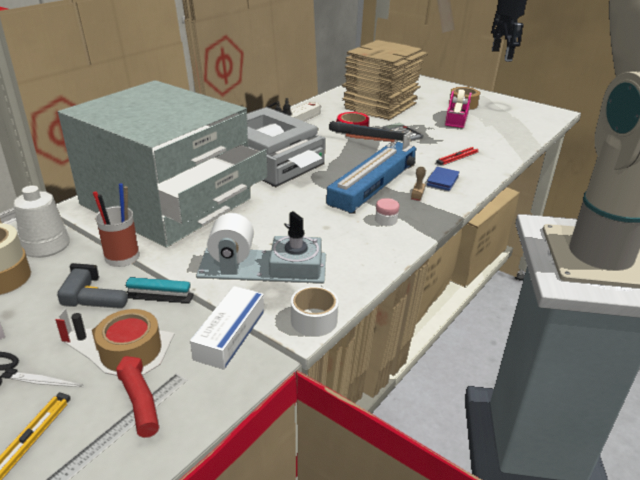

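The top view shows the peg at about (323,213) with its pointer to about (340,199), the jar at (440,313), the tape roll at (240,246) and the carton at (210,173). In the side view the peg is at about (296,230). Next I'll zoom in.

```bash
python3 - <<'E'
import cv2,numpy as np
a=cv2.imread("pics/top0.png")[175:260,285:365];b=cv2.imread("pics/side0.png")[205:285,255:335]
f=lambda i:cv2.resize(i,(400,400 if i.shape[0]==80 else 425),interpolation=cv2.INTER_CUBIC)
a=cv2.resize(a[:80],(400,400),interpolation=cv2.INTER_CUBIC)
cv2.imwrite("pics/crop0.png",np.hstack([a,f(b)]))
E
```

```text
(no output)
```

View pics/crop0.png

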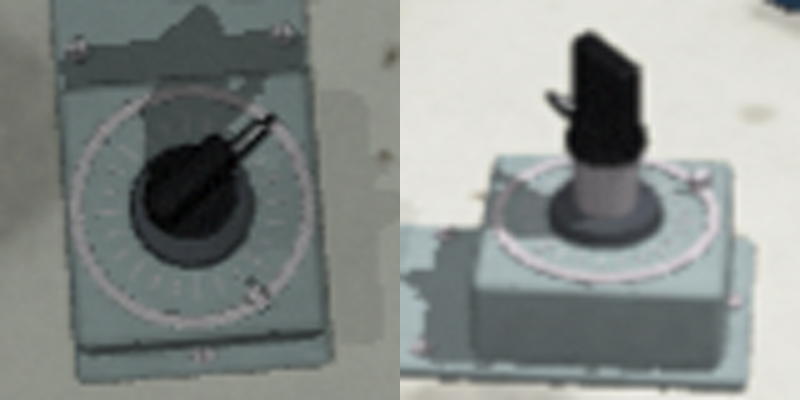

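Crop (5x): in the top view the pointer tip is at crop (272,118) → pixel (339.4,198.6), and the tab is at crop (260,292) → about (337,233). The pinkish ring is centred near crop (192,207). In the side view the tab is at crop (700,180) → (315,241).

```bash
cat >h.py <<'E'
import cv2,numpy as np
from cell import ctrl
def ray(d,u,v):
    E=d["extrinsics"];r=E[:3,:3]@np.array([(u-d["cx"])/d["fx"],-(v-d["cy"])/d["fy"],-1]);return E[:3,3],r
def onz(d,u,v,z):
    o,r=ray(d,u,v);return (o+r*(z-o[2])/r[2])[:2]
E
python3 - <<'E'
from h import *
from scipy.optimize import least_squares
for n,(x0,y0,w,h) in(("top",(292,185,60,60)),("side",(270,230,60,40))):
    d=ctrl.get_image(n);p=d["pixels"].astype(int)[y0:y0+h,x0:x0+w]
    m=(p[...,0]-p[...,1]>8)
    v,u=np.nonzero(m);
    P=np.array([onz(d,a+x0,b+y0,49) for a,b in zip(u,v)])
    f=lambda c:np.hypot(*(P-c[:2]).T)-c[2]
    r=least_squares(f,[*P.mean(0),45],loss='soft_l1',f_scale=1.5)
    print(n,len(P),r.x,np.median(abs(f(r.x))))
    c=r.x[:2]
    if n=="top":
        for nm,q,z in(("ptr",(339.4,198.6),85),("tab",(337,233.4),57)):
            t=onz(d,*q,z)-c;print(nm,t+c,np.hypot(*t),np.arctan2(t[1],t[0]))
        # dark blade/disc mask axis
        m=(d["pixels"].max(2)<45).astype(np.uint8)[190:235,300:350];vv,uu=np.nonzero(m)
        print("dark",uu.mean()+300,vv.mean()+190,len(uu))
    else:
        t=onz(d,315,241,57)-c;print("tab",t+c,np.hypot(*t),np.arctan2(t[1],t[0]))
        q=onz(d,366.5-0,225,85)
        t=onz(d,255+148/5,205+93/5,85)-c;print("ptr",t+c,np.hypot(*t),np.arctan2(t[1],t[0]))
    for nm,pt in((("jar"),(440,313)),):
        if n=="top":print(nm,onz(d,*pt,46),"tape",onz(d,240,246,49),"carton",onz(d,210,173,45))
        if n=="top":print("foot",[onz(d,*q,8) for q in((301,249),(350,247))],"roll top",onz(d,321,145,150))
E
```

```text
<stdin>:9: RuntimeWarning: Mean of empty slice.
  ret = ret.dtype.type(ret / rcount)
Traceback (most recent call last):
TypeError: Value after * must be an iterable, not numpy.float64
```

```bash
cat > m.py <<'E'
from h import *
from scipy.optimize import least_squares
for n,(x0,y0,x1,y1) in(("top",(299,191,347,241)),("side",(273,238,319,262))):
    d=ctrl.get_image(n);p=d["pixels"].astype(int)
    q=p[y0:y1,x0:x1]; D=q[...,0]-q[...,1]
    print(n,np.percentile(D,[5,25,50,75,90,98]))
    v,u=np.nonzero((D>-3)&(q.max(2)>125))
    P=np.array([onz(d,a+x0,b+y0,49) for a,b in zip(u,v)])
    f=lambda c:np.hypot(*(P-c[:2]).T)-c[2]
    r=least_squares(f,[*np.median(P,0),43],loss='soft_l1',f_scale=1.)
    c=r.x[:2];print(len(P),r.x,np.median(abs(f(r.x))))
    L=(("ptr",(339.4,198.6),85),("tab",(337,233.4),57)) if n=="top" else (("ptr",(284.6,223.6),85),("tab",(315,241),57))
    for nm,t,z in L:
        t=onz(d,*t,z)-c;print(nm,t+c,np.hypot(*t),np.arctan2(t[1],t[0]))
    if n=="top":
        vv,uu=np.nonzero((p.max(2)<50)[190:235,300:350]);print("dark",len(uu),onz(d,uu.mean()+300,vv.mean()+190,105))
        print("jar",onz(d,440,313,46),"tape",onz(d,240,246,49),"carton",onz(d,210,173,45),"foot",onz(d,301,249,8),onz(d,350,247,8))
E
python3 m.py
```

```text
top [-14. -12.  -8.  -3.   0.   1.]
188 [635.14505759 145.64018004  43.26656187] 0.7569972423152151
ptr [661.84081105 116.14565461] 39.78178330424375 -0.8351658625924108
tab [601.88658182 118.97150728] 42.630321571230105 -2.4657180194347115
dark 382 [633.3553656  143.79375915]
jar [459.75557641 -72.57589557] tape [575.89644695 298.5758574 ] carton [713.28502844 360.45606928] foot [575.23329105 187.39175031] [580.87750915  92.73495951]
side [-16. -12.  -6.   0.   3.   5.]
174 [636.11705705 150.83789901  43.33523678] 1.3658889560299414
ptr [663.64244232 122.63311639] 39.41010780172854 -0.7975883957769709
tab [600.07171353 132.86821182] 40.276251648689446 -2.679121689764171
```

```bash
python3 - <<'E'
from h import *
T=cv2.imread("pics/top0.png")[216:246,318:348];S=cv2.imread("pics/side0.png")[225:255,295:325]
f=lambda i:cv2.resize(i,(390,390),interpolation=cv2.INTER_NEAREST)
cv2.imwrite("pics/crop1.png",np.hstack([f(T),f(S)]))
for n in("top","side"):
    d=ctrl.get_image(n);E=np.linalg.inv(d["extrinsics"])
    for a in(-2.4,-2.55,-2.7,-2.85):
        p=E@np.array([635.2+40*np.cos(a),146+40*np.sin(a),57,1]);print(n,a,d["cx"]-d["fx"]*p[0]/p[2],d["cy"]+d["fy"]*p[1]/p[2])
E
```

```text
top -2.4 337.03082216470676 231.33566278184716
top -2.55 334.4347978837201 233.29333394129927
top -2.7 331.5727753602352 234.8434423853052
top -2.85 328.5095289002321 235.95067617832038
side -2.4 313.1992281207665 237.00655536728138
side -2.55 314.68637116148807 238.43522263303686
side -2.7 315.78304371976503 239.9748999902135
side -2.85 316.4606624809466 241.5932628142968
```

View pics/crop1.png

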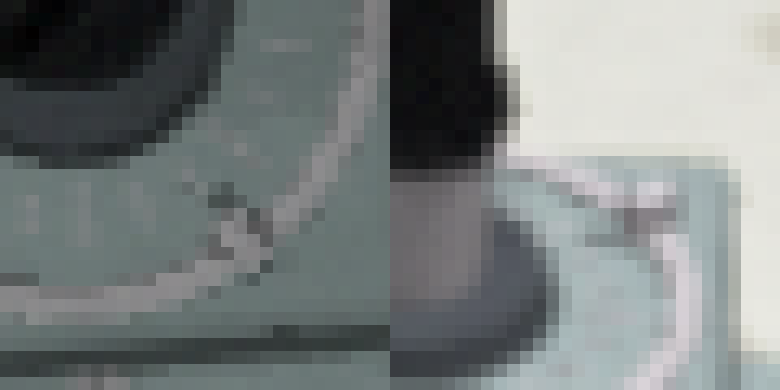

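Top crop: the tab centre is at about (336.5,234.8) with its inner edge at about (335.5,233). In the side view the tab is at about (315,239.5). Both agree with a tab bearing of about -2.5 rad, against -0.82 for the pointer, so the turn is about 1.66 rad. I'll raise the arm, then cross over.

>>> {"name": "send_rows", "arguments": {"rows": [[[0,0,-15,0,0,0],[0,0,-15,0,0,0],[0,0,-15,0,0,0],[0,0,-15,0,0,0],[65,-62,-15,0,0,-2.05],[65,-62,-15,0,0,-2.05],[65,-62,-15,0,0,-2.05],[65,-62,-15,0,0,-2.05],[65,-62,-15,0,0,-2.05],[65,-62,-15,0,0,-2.05]]], "grip": 0}}

```text
clock: 1.35
eef_pos: [328.6, -366.4, 453.7]
tool_rot: [3.141, 0.0, 1.178]
force: [1.5, -0.6, 0.4]
width: 85.4
gripper_force: 0.0
```

```bash
cat > go.py <<'E'
# shift and turn (tool axes, cm/rad) from the present pose to x y z yaw, pointing down
import sys;from h import *
from scipy.spatial.transform import Rotation as R
s=ctrl.read_state();A=R.from_euler('xyz',s["tool_rot"])
x,y,z,w=map(float,sys.argv[1:5]);B=R.from_euler('xyz',[np.pi,0,w])
print(s["clock"],s["eef_pos"].round(1),s["tool_rot"].round(3),s["qpos"].round(2),"F",s["force"].round(1),s["torque"].round(2),"w",round(s["width"],1),round(s["gripper_force"],1))
print((A.inv().apply(np.array([x,y,z])-s["eef_pos"])/10).round(2),(A.inv()*B).as_rotvec().round(3))
E
python3 go.py 634.5 145 453 2.32
```

```text
1.35 [ 328.6 -366.4  453.7] [3.141 0.    1.178] [ 0.96  0.26 -0.24  1.71  0.06  1.18  0.32] F [ 1.5 -0.6  0.4] [-0.12 -0.08 -0.04] w 85.4 0.0
[58.95  8.68  0.06] [ 0.     0.    -1.142]
```

>>> {"name": "send_rows", "arguments": {"rows": [[[58.9,8.7,0,0,0,-1.14],[58.9,8.7,0,0,0,-1.14],[58.9,8.7,0,0,0,-1.14],[58.9,8.7,0,0,0,-1.14],[58.9,8.7,0,0,0,-1.14],[58.9,8.7,0,0,0,-1.14],[58.9,8.7,0,0,0,-1.14],[58.9,8.7,0,0,0,-1.14],[58.9,8.7,0,0,0,-1.14],[58.9,8.7,0,0,0,-1.14]]]}}

```text
clock: 2.35
eef_pos: [588.3, 60.4, 453.4]
tool_rot: [-3.141, 0.0, 2.311]
force: [1.1, -0.5, 0.1]
width: 85.4
gripper_force: 0.0
```

```bash
python3 go.py 634.5 145 290 2.32
```

```text
2.35 [588.3  60.4 453.4] [-3.141  0.     2.311] [ 0.23  0.47 -0.62  1.45  0.28  1.31  0.33] F [ 1.1 -0.5  0.1] [-0.05 -0.1   0.02] w 85.4 0.0
[ 3.12  9.13 16.34] [-0.     0.    -0.009]
```

>>> {"name": "send_rows", "arguments": {"rows": [[[3.1,9.1,0,0,0,0],[3.1,9.1,0,0,0,0],[3.1,9.1,14,0,0,0],[3.1,9.1,16.3,0,0,0],[3.1,9.1,19,0,0,0],[3.1,9.1,22,0,0,0],[3.1,9.1,25,0,0,0],[3.1,9.1,25,0,0,0]]]}}

```text
clock: 3.15
eef_pos: [629.4, 141.1, 196.5]
tool_rot: [-3.128, -0.006, 2.312]
force: [-0.9, 0.2, -1.7]
width: 85.4
gripper_force: 0.0
```

```bash
python3 go.py 634.5 145 165 2.32; python3 - <<'E'
from h import *
out=[]
for n,(x,y) in(("top",(263,150)),("side",(236,160))):
    p=ctrl.get_image(n)["pixels"][y:y+120,x:x+120,::-1];out.append(cv2.resize(p,(400,400),interpolation=cv2.INTER_CUBIC))
cv2.imwrite("pics/hover.png",np.hstack(out))
E
```

```text
3.15 [629.4 141.1 196.5] [-3.128 -0.006  2.312] [ 0.03  0.8  -0.51  1.61  0.47  0.88  0.08] F [-0.9  0.2 -1.7] [-0.07  0.    0.  ] w 85.4 0.0
[-0.08  0.68  3.14] [-0.013 -0.006 -0.008]
```

View pics/hover.png

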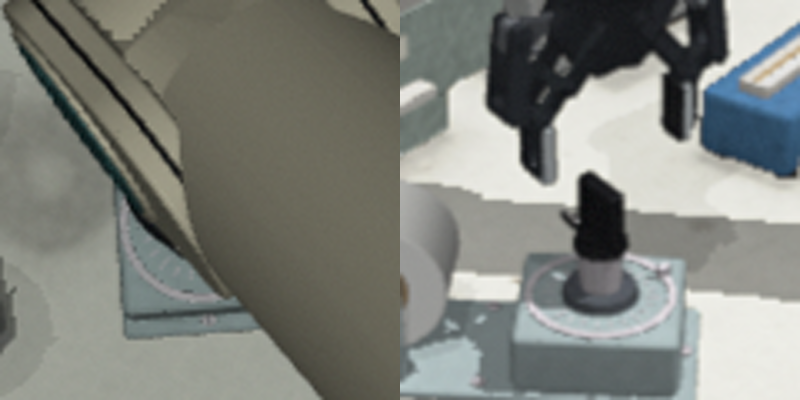

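The top view is blocked by the forearm. In the side view the open pads straddle the blade: tips at crop (545,180) and (683,135), blade top at about (600,187). Now I'll let the arm settle and move lower.

>>> {"name": "send_rows", "arguments": {"rows": [[[0,0,1,0,0,0],[0,0,2,0,0,0],[0,0,3,0,0,0],[0,0,3.4,0,0,0],[0,0,3.4,0,0,0],[0,0,3.4,0,0,0]]]}}

```text
clock: 3.85
eef_pos: [633.9, 143.4, 170.1]
tool_rot: [3.141, 0.0, 2.312]
force: [-0.4, 0.2, -0.8]
width: 85.4
gripper_force: 0.0
```

```bash
python3 go.py 634.5 145 165 2.32; python3 - <<'E'
from h import *
d=ctrl.get_image("side");cv2.imwrite("pics/low.png",cv2.resize(d["pixels"][160:280,236:356,::-1],(600,600),interpolation=cv2.INTER_CUBIC))
E
```

```text
3.85 [633.9 143.4 170.1] [3.141 0.    2.312] [ 0.02  0.83 -0.49  1.62  0.5   0.82  0.05] F [-0.4  0.2 -0.8] [ 0.04 -0.02 -0.02] w 85.4 0.0
[0.08 0.15 0.51] [ 0.     0.    -0.008]
```

View pics/low.png

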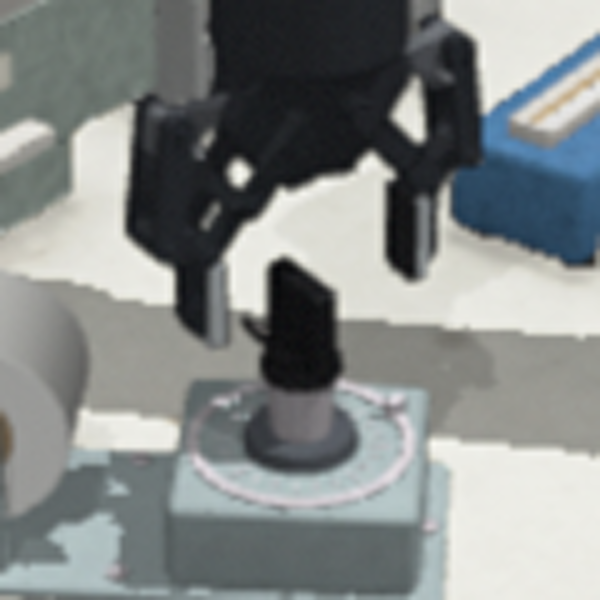

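The pads straddle the blade: tips at crop (215,345) and (415,277), blade centre at about (303,318). They are centred to a few mm. I'll lower slightly and close.

>>> {"name": "send_rows", "arguments": {"rows": [[[0,0.3,0.4,0,0,0],[0,0.3,0.4,0,0,0],[0,0.3,0.4,0,0,0]]]}}

```text
clock: 4.2
eef_pos: [636.0, 145.5, 165.9]
tool_rot: [3.142, -0.0, 2.312]
force: [-0.4, 0.6, 0.4]
width: 85.5
gripper_force: 0.0
```

>>> {"name": "send_rows", "arguments": {"rows": [[[0,0,0,0,0,0],[0,0,0,0,0,0],[0,0,0,0,0,0],[0,0,0,0,0,0],[0,0,0,0,0,0],[0,0,0,0,0,0],[0,0,0,0,0,0],[0,0,0,0,0,0],[0,0,0,0,0,0],[0,0,0,0,0,0]]], "grip": 255}}

```text
clock: 5.2
eef_pos: [636.6, 145.8, 166.2]
tool_rot: [3.14, 0.0, 2.312]
force: [3.5, 1.0, 0.3]
width: 11.2
gripper_force: 60.1
```

```bash
python3 go.py 635 145 165 2.32
```

```text
5.2 [636.6 145.8 166.2] [3.14  0.    2.312] [ 0.01  0.84 -0.49  1.61  0.5   0.82  0.05] F [3.5 1.  0.3] [ 0.43 -0.74 -0.  ] w 11.2 60.1
[ 0.05 -0.17  0.12] [ 0.002  0.    -0.008]
```

>>> {"name": "send_rows", "arguments": {"rows": [[[0,0,0.1,0,0,0],[0,0,0.2,0,0,0],[0,0,0.3,0,0,0],[0,0,0.4,0,0,0],[0,0,0.4,0,0,0]]]}}

```text
clock: 5.7
eef_pos: [636.6, 145.7, 162.1]
tool_rot: [3.14, 0.0, 2.312]
force: [4.1, 3.8, 0.7]
width: 11.4
gripper_force: 60.3
```

>>> {"name": "send_rows", "arguments": {"rows": [[[0,0,0.1,0,0,0],[0,0,0.2,0,0,0],[0,0,0.2,0,0,0]]]}}

```text
clock: 6.0
eef_pos: [636.6, 145.7, 160.1]
tool_rot: [3.14, 0.0, 2.312]
force: [4.2, 2.8, 0.1]
width: 11.1
gripper_force: 60.3
```

>>> {"name": "send_rows", "arguments": {"rows": [[[0,0,0.1,0,0,0],[0,0,0.1,0,0,0]]]}}

```text
clock: 6.2
eef_pos: [636.5, 145.7, 159.1]
tool_rot: [3.14, 0.0, 2.312]
force: [4.1, 2.7, 0.4]
width: 11.2
gripper_force: 60.3
```

>>> {"name": "send_rows", "arguments": {"rows": [[[0,0,0.1,0,0,0],[0,0,0.2,0,0,0],[0,0,0.2,0,0,0]]]}}

```text
clock: 6.5
eef_pos: [636.6, 145.7, 157.1]
tool_rot: [3.14, 0.0, 2.312]
force: [4.9, 2.6, 1.5]
width: 11.1
gripper_force: 60.3
```

>>> {"name": "send_rows", "arguments": {"rows": [[[0,0,0.1,0,0,0],[0,0,0.1,0,0,0]]]}}

```text
clock: 6.7
eef_pos: [636.6, 145.7, 156.1]
tool_rot: [3.14, 0.0, 2.312]
force: [4.6, 2.7, 1.1]
width: 11.2
gripper_force: 60.3
```

>>> {"name": "send_rows", "arguments": {"rows": [[[0,0,0.1,0,0,0],[0,0,0.1,0,0,0]]]}}

```text
clock: 6.9
eef_pos: [636.6, 145.7, 155.1]
tool_rot: [3.14, 0.0, 2.312]
force: [5.3, 2.5, 0.7]
width: 11.2
gripper_force: 60.3
```

>>> {"name": "send_rows", "arguments": {"rows": [[[0,0,0.1,0,0,0],[0,0,0.1,0,0,0]]]}}

```text
clock: 7.1
eef_pos: [636.6, 145.7, 154.1]
tool_rot: [3.14, 0.0, 2.312]
force: [5.6, 2.8, 0.1]
width: 11.1
gripper_force: 60.3
```

>>> {"name": "send_rows", "arguments": {"rows": [[[0,0,0.1,0,0,0],[0,0,0.1,0,0,0]]]}}

```text
clock: 7.3
eef_pos: [636.6, 145.7, 153.2]
tool_rot: [3.14, 0.0, 2.312]
force: [4.2, 2.6, 0.5]
width: 11.2
gripper_force: 60.3
```

>>> {"name": "send_rows", "arguments": {"rows": [[[0,0,0.1,0,0,0],[0,0,0.1,0,0,0]]]}}

```text
clock: 7.5
eef_pos: [636.6, 145.7, 152.4]
tool_rot: [3.14, 0.001, 2.312]
force: [4.3, 2.6, 2.8]
width: 11.3
gripper_force: 60.9
```

>>> {"name": "send_rows", "arguments": {"rows": [[[0,0,0.06,0,0,0],[0,0,0.06,0,0,0]]]}}

```text
clock: 7.7
eef_pos: [636.5, 145.8, 152.1]
tool_rot: [3.14, 0.001, 2.312]
force: [4.8, 2.4, 5.8]
width: 11.0
gripper_force: 61.2
```

>>> {"name": "send_rows", "arguments": {"rows": [[[0,0,0.02,0,0,0.05],[0,0,0.04,0,0,0.1],[0,0,0.06,0,0,0.15],[0,0,0.08,0,0,0.2]]]}}

```text
clock: 8.1
eef_pos: [636.4, 145.6, 151.4]
tool_rot: [3.14, 0.0, 2.11]
force: [3.5, 2.3, 6.4]
width: 11.1
gripper_force: 61.3
```

```bash
python3 go.py 636 145.5 152 0.66
```

```text
8.1 [636.4 145.6 151.4] [3.14 0.   2.11] [-0.02  0.85 -0.43  1.62  0.46  0.77 -0.12] F [3.5 2.3 6.4] [ 0.5  -0.58  0.05] w 11.1 61.3
[ 0.01 -0.04 -0.06] [ 1.00e-03 -1.00e-03  1.45e+00]
```

>>> {"name": "send_rows", "arguments": {"rows": [[[0,0,0.02,0,0,0.08],[0,0,0.04,0,0,0.16],[0,0,0.06,0,0,0.24],[0,0,0.07,0,0,0.32],[0,0,0.08,0,0,0.4]]]}}

```text
clock: 8.6
eef_pos: [636.1, 145.6, 150.7]
tool_rot: [3.141, -0.0, 1.709]
force: [1.9, 3.0, 8.2]
width: 11.1
gripper_force: 61.4
```

```bash
python3 go.py 636 145.5 152 0.66
```

```text
8.6 [636.1 145.6 150.7] [ 3.141 -0.     1.709] [-0.08  0.83 -0.32  1.62  0.35  0.74 -0.43] F [1.9 3.  8.2] [ 0.52 -0.41  0.09] w 11.1 61.4
[-0.01 -0.01 -0.13] [ 1.000e-03 -1.000e-03  1.049e+00]
```

>>> {"name": "send_rows", "arguments": {"rows": [[[0,0,0.01,0,0,0.08],[0,0,0.01,0,0,0.16],[0,0,0.02,0,0,0.24],[0,0,0.02,0,0,0.32],[0,0,0.03,0,0,0.4]]]}}

```text
clock: 9.1
eef_pos: [635.9, 145.7, 150.4]
tool_rot: [-3.142, -0.0, 1.308]
force: [1.1, 1.3, 8.1]
width: 11.5
gripper_force: 61.4
```

>>> {"name": "send_rows", "arguments": {"rows": [[[0,0,0.01,0,0,0.08],[0,0,0.01,0,0,0.16],[0,0,0.02,0,0,0.24],[0,0,0.02,0,0,0.32],[0,0,0.03,0,0,0.4]]]}}

```text
clock: 9.6
eef_pos: [635.6, 145.9, 150.1]
tool_rot: [-3.141, -0.0, 0.908]
force: [1.1, 2.9, 8.4]
width: 11.2
gripper_force: 61.5
```

```bash
python3 go.py 636 145.5 152 0.66;python3 - <<'E'
from h import *
o=[]
for n,(x,y) in(("top",(283,175)),("side",(256,190))):
    p=ctrl.get_image(n)["pixels"][y:y+80,x:x+80,::-1];o.append(cv2.resize(p,(400,400),interpolation=cv2.INTER_CUBIC))
cv2.imwrite("pics/t1.png",np.hstack(o))
E
```

```text
9.6 [635.6 145.9 150.1] [-3.141 -0.     0.908] [-0.21  0.81 -0.11  1.63  0.12  0.7  -1.03] F [1.1 2.9 8.4] [ 0.65 -0.06  0.1 ] w 11.2 61.5
[-0.01  0.05 -0.19] [-0.001 -0.     0.248]
```

View pics/t1.png

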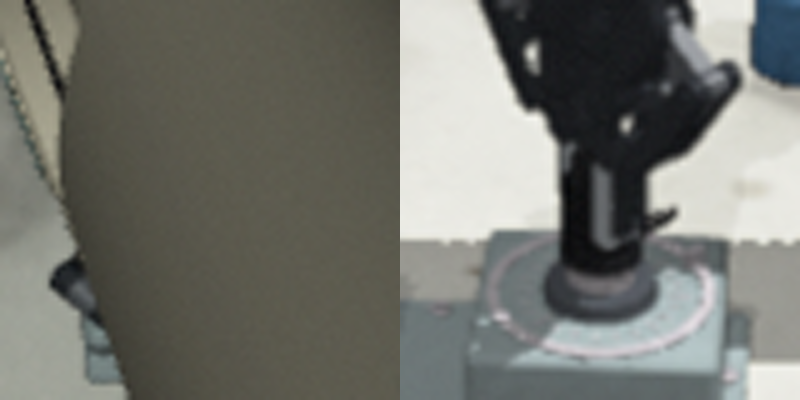

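The forearm hides the peg from the top camera. In the side view the pointer tip is at crop (672,213), about 0.25 rad short of the tab (crop ~(690,250)). I'll turn the rest.

>>> {"name": "send_rows", "arguments": {"rows": [[[0,0,0.01,0,0,0.08],[0,0,0.01,0,0,0.16],[0,0,0.02,0,0,0.22],[0,0,0.02,0,0,0.26],[0,0,0.02,0,0,0.26]]]}}

```text
clock: 10.2
eef_pos: [635.5, 146.1, 149.9]
tool_rot: [-3.14, 0.0, 0.651]
force: [-0.1, 3.0, 9.1]
width: 11.0
gripper_force: 61.6
```

```bash
python3 go.py 636 145.5 152 0.66;python3 - <<'E'
from h import *
d=ctrl.get_image("side");E=np.linalg.inv(d["extrinsics"])
for z in(57,69):
  for a in(-2.35,-2.5,-2.65):
    p=E@np.array([635.6+40*np.cos(a),145.8+40*np.sin(a),z,1]);print(z,a,d["cx"]-d["fx"]*p[0]/p[2],d["cy"]+d["fy"]*p[1]/p[2])
cv2.imwrite("pics/t2.png",cv2.resize(d["pixels"][210:255,280:340,::-1],(800,600),interpolation=cv2.INTER_CUBIC))
E
```

```text
10.2 [635.5 146.1 149.9] [-3.14   0.     0.651] [-0.25  0.81 -0.04  1.63  0.04  0.7  -1.22] F [-0.1  3.   9.1] [ 0.6  -0.12  0.05] w 11.0 61.6
[ 0.01  0.08 -0.21] [-0.001  0.    -0.009]
57 -2.35 312.4416672466482 236.4887432475932
57 -2.5 314.0503876495666 237.87323752141893
57 -2.65 315.27985786572185 239.37882050976071
69 -2.35 312.5512712916412 231.50641433617625
69 -2.5 314.1694469969655 232.88101613990548
69 -2.65 315.40633578374064 234.37570813782384
```

View pics/t2.png

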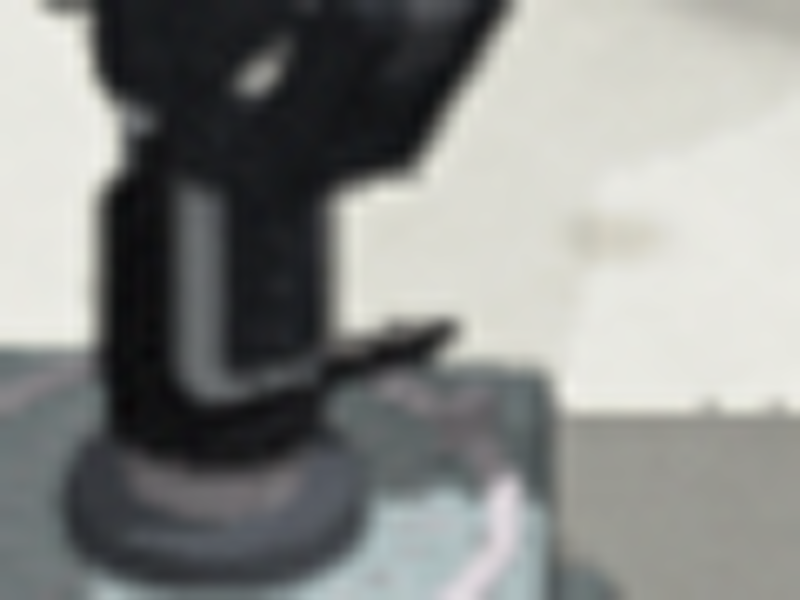

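The side view puts the pointer tip at pixel (314.1,234.4). The tab's inner edge is about 5–6 px below it, within about 0.05 rad. I'll add a small turn, press at rest, then unload and release.

>>> {"name": "send_rows", "arguments": {"rows": [[[0,0,0.01,0,0,0.04],[0,0,0.01,0,0,0.04],[0,0,0.06,0,0,0.04],[0,0,0.1,0,0,0.04],[0,0,0.1,0,0,0.04]]]}}

```text
clock: 10.75
eef_pos: [635.5, 146.1, 149.7]
tool_rot: [-3.14, -0.0, 0.611]
force: [-1.4, 1.2, 13.5]
width: 11.1
gripper_force: 62.3
```

>>> {"name": "send_rows", "arguments": {"rows": [[[0,0,0.02,0,0,0],[0,0,0.02,0,0,0]]]}}

```text
clock: 10.95
eef_pos: [635.5, 146.0, 149.6]
tool_rot: [-3.14, -0.0, 0.612]
force: [-1.6, 3.0, 14.7]
width: 11.1
gripper_force: 62.5
```

>>> {"name": "send_rows", "arguments": {"rows": [[[0,0,0,0,0,0],[0,0,0,0,0,0],[0,0,0,0,0,0],[0,0,0,0,0,0],[0,0,0,0,0,0],[0,0,0,0,0,0]]], "grip": 0}}

```text
clock: 11.55
eef_pos: [635.8, 145.2, 147.5]
tool_rot: [-3.141, 0.001, 0.612]
force: [-0.4, -0.3, 0.0]
width: 85.4
gripper_force: 0.0
```

>>> {"name": "send_rows", "arguments": {"rows": [[[0,0,-2,0,0,0],[0,0,-5,0,0,0],[0,0,-10,0,0,0],[0,0,-15,0,0,0],[0,0,-20,0,0,0],[0,0,-25,0,0,0],[0,0,-28,0,0,0],[0,0,-28,0,0,0]]]}}

```text
clock: 12.35
eef_pos: [637.6, 145.7, 433.7]
tool_rot: [3.138, -0.01, 0.612]
force: [-0.0, 0.3, -0.2]
width: 85.2
gripper_force: 0.0
```

```bash
python3 go.py 400 0 430 0.61
```

```text
12.35 [637.6 145.7 433.7] [ 3.138 -0.01   0.612] [-0.25  0.53 -0.02  1.32  0.01  1.28 -1.24] F [-0.   0.3 -0.2] [0.02 0.02 0.  ] w 85.2 0.0
[-27.82  -1.72   0.08] [ 0.004 -0.01   0.002]
```

>>> {"name": "send_rows", "arguments": {"rows": [[[-42,19,0,0,0,0],[-42,19,0,0,0,0],[-42,19,0,0,0,0],[-42,19,0,0,0,0],[-42,19,0,0,0,0],[-42,19,0,0,0,0],[-42,19,0,0,0,0],[-42,19,0,0,0,0],[-42,19,0,0,0,0],[-42,19,0,0,0,0]]]}}

```text
clock: 13.35
eef_pos: [397.0, -256.5, 427.2]
tool_rot: [3.141, 0.004, 0.602]
force: [0.5, -0.3, 0.5]
width: 85.3
gripper_force: 0.0
```

```bash
python3 - <<'E'
from h import *
o=[]
for n,(x,y) in(("top",(298,188)),("side",(275,210))):
    p=ctrl.get_image(n)["pixels"][:,:,::-1];cv2.imwrite(f"pics/{n}_end.png",p)
    o.append(cv2.resize(p[y:y+50,x:x+50],(400,400),interpolation=cv2.INTER_NEAREST))
cv2.imwrite("pics/end.png",np.hstack(o))
E
```

```text
(no output)
```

View pics/end.png

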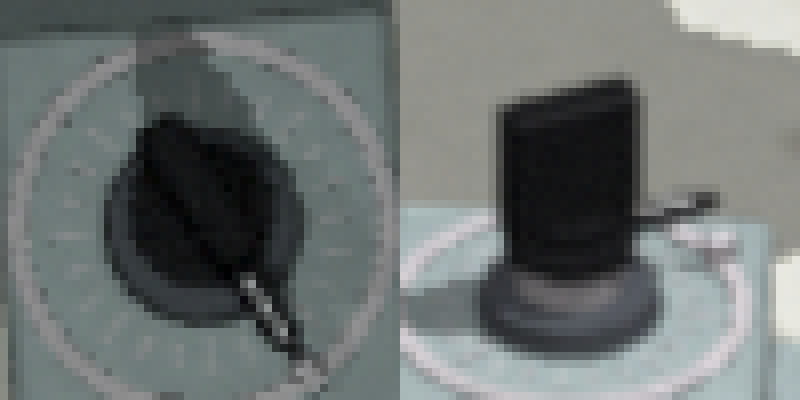

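In the top view the pointer tip is at pixel (335.5,232) and its line runs straight into the tab at about (337,234.5). The side view shows the peg sunk in its collar and the tab just below the tip. I'll check the peg is still and then hand in.

>>> {"name": "send_rows", "arguments": {"rows": [[[0,0,0,0,0,0],[0,0,0,0,0,0],[0,0,0,0,0,0],[0,0,0,0,0,0],[0,0,0,0,0,0],[0,0,0,0,0,0],[0,0,0,0,0,0],[0,0,0,0,0,0],[0,0,0,0,0,0],[0,0,0,0,0,0]]]}}

```text
clock: 14.45
eef_pos: [401.3, -251.5, 427.7]
tool_rot: [3.142, -0.0, 0.612]
force: [-1.0, -0.4, -0.6]
width: 85.1
gripper_force: 0.0
```

```bash
python3 - <<'E'
from h import *
d=ctrl.get_image("top");a=cv2.imread("pics/top_end.png")[185:245,295:350].astype(int);b=d["pixels"][185:245,295:350,::-1].astype(int)
diff=abs(a-b).max();p=onz(d,335.5,232,69);t=onz(d,335.8,233.4,57)
print(diff,p,t,np.hypot(*(p-t)))
if diff<25 and np.hypot(*(p-t))<5: print(ctrl.finish_job())
E
```

```text
12 [603.18327288 121.90285572] [601.84640435 121.17831621] 1.5205837611590547
the job is handed in; nothing more can be done
None
```

I wound the peg clockwise about 1.7 rad while pressing it into its collar, so the pointer stands about 1.5 mm from the tab as measured in the top view; I let go, it held still over a further second, and I handed the job in at about 14.5 s (no verdict was returned).

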